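# Change-over of a gel imager: draw out the filter slider and park it on its rest

## Robot

A 6-joint arm with a two-finger parallel gripper is mounted at the origin on a cart in front of the work surface, level with it; the furniture and walls round the work are solid. World frame = base frame: x ahead of the robot, y to its left, z up, the work surface at z = 0. Lengths are in m, angles in rad, forces in N, time in s.
With the tool pointing down it reaches from about 0.35 to 0.8 m from the base axis. Payload 7.3 kg.
Tool frame: the origin (TCP) lies between the finger pads; the fingertips stand 25 mm ahead of it and the grasp point (between the pads) lies 6 mm ahead of it (r.tip_extent is the distance from the TCP to the fingertips, in m); z points along the fingers, y is the line along which they close (so a half turn about z gives the same grasp; the last joint's range is limited). The gripper opens to 85 mm and grips with 20 to 120 N. Pads are 22 mm wide; open, the fingers measure 114 mm over their backs; the gripper's body (76 mm by 85 mm) begins 54 mm behind the grasp point. The pads swing forward as they close: fully open they stand 13 mm farther back than shut.
Start: joints at [1.201, 0.342, 1.524, -0, 1.275, -0.146], TCP at [0.117, 0.512, 0.221] pointing down, gripper open.
Joint ranges: [-2.53, 2.53], [-0.77, 2.02], [0.04, 2.7], [-1, 4.14], [0.28, 2.66], [-3.11, 3.11]. Speed limits (rad/s): [2.57, 2.57, 3.14, 3.14, 3.14, 3.14].

## Interface

Orientations are given as a unit quaternion [x, y, z, w].
In Python, from workcell import r, command_gripper, optics gives the robot as it stands. The module is installed in compiled form; this text tells all that it offers. Calls block until the motion is done:
- r.reach(position, orientation): joint-space move of the TCP to a pose.
- r.move_straight(position, orientation=None, speed=0.15, max_force=None): straight line of the TCP; orientation=None keeps the orientation; speed is the mean speed in m/s. With max_force (N) it stops when the force on the tool has changed by that much, and returns True; else False.
- r.movej(angles): joint-space move.
- command_gripper(opening, force=None): finger opening in m; force is the grip in N (None keeps the last); returns when the fingers have stopped.
- r.hold(seconds).
- r.solve_ik(position, orientation): joint angles nearest the present ones, or None.
- r.read_state(): the state.
- optics.get_image(name): name is "scene" or "top" or "wrist"; returns (picture, depth): 384x512x3 uint8, red, green, blue; 384x512 float32, m along the optical axis (not along the pixel's ray), 0 where there is no reading.
- optics.camera_model(name): a dict with "K" (3x3 intrinsics, pixels), "R" (3x3) and "t" (3): a world point X has camera coordinates R X + t; the wrist camera has in their place "tool_from_camera" (4x4, takes a point from camera to tool coordinates, whose origin is the TCP and whose axes are the flange's). Camera axes: x right, y down, z forward; pixel columns grow to the right and rows downward; lengths in m; the calibration is good to about 2 mm. A picture is of the moment at which its call begins: read the wrist's pose just before it. camera_model takes no time and is no camera call.
A pose or a line that the arm cannot do raises r.PlanningError and nothing moves.
- r.finish_job(): hands the job in; it is judged then, once.
The state is a dict: "time_s": time; "joint_positions": joint angles; "dq": joint speeds; "tau": joint torques, N m; "eef_pos": TCP position; "eef_rot": TCP orientation; "contact_force": force on the tool from outside, world axes, zero at the start; "torque": the same for the moment, N m; "grip_width": finger opening in m; "grip_force": force on a finger pad.
Only numpy, scipy, OpenCV 4.12 (cv2) and the standard library are available. Lean on these libraries where they do the work, as an engineer would, in place of code of your own. Each camera call takes 0.05 s, during which the arm holds its last target. There are 200 camera calls.

## Task

Take the amber filter out of the gel imager: turn the steel keeper aside by pressing its red tab down, draw the filter slider straight out of its channel by the orange grip, keeping it level and not forcing it, and park it on the grey filter rest with its eye over the post, lying flat on the bed between the two side lips. Let go of it there, and leave the blue-capped bottle, the beaker and the timer standing where they are.

Things in the scene. Friction and masses are not known exactly. Their poses are not given: they have to be found in the camera images.
- imager: Gel imager, fixed white box 150 wide (y), 170 deep, 275 mm high. Origin on the worktop under its front face; x runs into it (away from the robot), y left, z up. The black camera head (z 220 to 275 mm) juts 25 mm out over the front face, so the tool must lean back. Filter channel: mouth in the front face, 64 wide, 9.5 high, floor at z = 110, 100 mm deep, straight and level along x.
- keeper (a joint): Angle (rad) of the keeper, a steel bar 70x10 mm on the imager's face, left of the filter, turning on a pivot along the imager's x at its y = 60, z = 119 mm. Near 0 the bar is level and its inner end bars the slider's flange. Grows as the red tab at its outer end is pressed down; from 0.7 the slider is free, stop at 1.4. Turns stiffly (1.2 N at the tab) and stays where it is left.
- keeper_tab (a point): Middle of the keeper's red tab: a round stub, 12 mm thick, standing out toward the robot from the bar's outer end, 35 mm from the pivot; it reaches from 15 to 40 mm in front of the imager's face (this point: 28 mm). At angle a it is at y = 60 + 35 cos a, z = 119 - 35 sin a (mm) in the imager's frame.
- filter_grip (a point): Middle of the slider's orange grip, an upright block 20 wide (y), 30 long (x); its top is 15 mm above this point, the slider's flat underside 29 mm below. Grasp it across the 20 mm. x points from the eye (40 mm behind) to the tail (135 mm ahead), z up. Home, this point is 40 mm in front of the imager's face; the slider is free after 95 mm of travel. Centre of mass about 50 mm ahead.
- filter_eye (a point): Centre of the eye at the slider's front end: a black ring, 35 mm outside, hole 17 mm, 8 mm thick; this point is half-way up, 4 mm over the underside. Axes as the slider's.
- filter_tail (a point): Middle of the slider's far end (of the frame plate, deepest in the imager), half-way up its 8 mm. Axes as the slider's.
- filter_slider: Loose slider, 192 mm long, about 0.16 kg. Origin on its flat underside at the back of the flange, 40 mm ahead of and 29 mm below the grip's middle; x toward the tail, z up. Frame plate with amber pane: 62 wide, 8 thick, 95 mm long (x 0 to 95). Black flange, 74 wide, 18 high, 6 mm thick, at x -6 to 0, lies on the imager's face when home. Neck 20 mm wide, then the eye.
- filter_rest: Fixed grey stand. Origin on the worktop, x from post to far end, z up. Black rubber bed 55 mm over the worktop, 92 wide, x -20 to 102 mm; a tongue 30 wide and 20 thick (x down to -108) carries the post. Side lips at y 41 to 46 mm either side, x 18 to 98, rise 6 mm over the bed. A parked slider points along x, eye on the post, plate on the bed.
- post_foot (a point): Foot of the rest's steel post, on the rubber at z = 55 mm, 85 mm in front (-x) of the rest's origin. The post is 12 mm thick and rises 32 mm above this point, its top 6 mm tapered.
- blue_cap_bottle: Reagent bottle with a blue cap, 60 mm across, 105 mm high, loose; origin at the centre of its underside. Bystander.
- beaker: Clear beaker, 67 mm across, 83 mm high, loose; origin at the centre of its underside. Bystander.
- timer: White timer, 64 x 66 x 19 mm, loose; origin at the centre of its underside. Bystander.

How it is judged:
On the way, in this order (a step that is already met when the one before it is completed fails the run):
1. the keeper is turned aside (value of joint keeper above 0.7 rad), for 0.1 s.
2. the filter slider is drawn right out of the channel (x of filter_tail in the frame of imager below -0.003 m), for 0.05 s.
At the end, for the whole second after the job is handed in: The slider lies still on the rest: its eye is round the post (centres within 5 mm), down on the bed (within 4 mm), flat within 3 degrees, pointing along the bed within 8 degrees; the keeper is still turned aside (above 0.7 rad) (horizontal distance between filter_eye and post_foot below 0.005 m and z of filter_eye in the frame of filter_rest between 0.055 and 0.063 m and x of filter_tail in the frame of filter_rest above 0.05 m and angle between the x axis of filter_eye and the x axis of filter_rest, either way round below 0.14 rad and angle between filter_eye's own z axis and vertical below 0.05 rad and linear speed of filter_slider below 0.01 m/s and value of joint keeper above 0.7 rad); the robot touches nothing.
It fails at once if the filter slider is tipped more than 15 degrees from level (angle between filter_grip's own z axis and vertical above 0.26 rad).
It fails at once if the slider is forced: more than 40 N between it and the imager (contact force between filter_slider and imager above 40 N).
It fails at once if the blue-capped bottle is shifted more than 20 mm or knocked over (distance of blue_cap_bottle from where it was at the start of the episode above 0.02 m).
It fails at once if the beaker is shifted more than 20 mm or knocked over (distance of beaker from where it was at the start of the episode above 0.02 m).
It fails at once if the timer is shifted more than 20 mm (distance of timer from where it was at the start of the episode above 0.02 m).
It also fails if it takes over 51 s, if anything falls off the work surface, if the arm or the gripper's body presses on something with over 40 N, if the wrist force passes 120 N, or if a joint passes its speed limit or range.

## Working session

There is one attempt and no reset: what is moved stays moved. The work goes in short steps, each a Python script; the robot and the scene stay as the last script left them, time stands still between calls to the robot, and variables do not carry over. Pictures are saved under pics/ and viewed, at most 10 in all, crops included, and the job is handed in when it is done.

```bash
mkdir -p pics; cat > h.py <<'E'
import numpy as np, cv2
from workcell import r, command_gripper, optics
from scipy.spatial.transform import Rotation as Rn
def grab(n):
    im,d=optics.get_image(n); np.savez(f'{n}.npz',im=im,d=d); return im,d
def cloud(n,d):
    m=optics.camera_model(n); K,R,t=[np.array(m[k]) for k in('K','R','t')]
    v,u=np.indices(d.shape); p=np.stack([(u-K[0,2])*d/K[0,0],(v-K[1,2])*d/K[1,1],d],-1)
    return (p-t)@R
E
python3 - <<'E'
from h import *
for n in('scene','top'):
    im,d=grab(n); cv2.imwrite(f'pics/{n}1.png',cv2.resize(im[:,:,::-1],(800,600),interpolation=cv2.INTER_CUBIC))
    m=optics.camera_model(n); print(n,np.round(-np.array(m['R']).T@m['t'],3),np.round(m['K'][0],1), np.round(m['R'],2).tolist())
s=r.read_state();print(s['time_s'],s['eef_rot'])
E
```

```text
scene [-0.021  0.327  0.522] [373.8   0.  251.7] [[-0.62, -0.78, -0.01], [-0.38, 0.32, -0.87], [0.69, -0.53, -0.49]]
top [ 0.405 -0.127  1.506] [489.8   0.  253.1] [[0.01, -1.0, 0.01], [-0.99, -0.01, -0.12], [0.12, -0.0, -0.99]]
0.1 [ 1.11677008e-01  9.93744325e-01 -6.57008816e-04 -1.72789630e-04]
```

View pics/scene1.png

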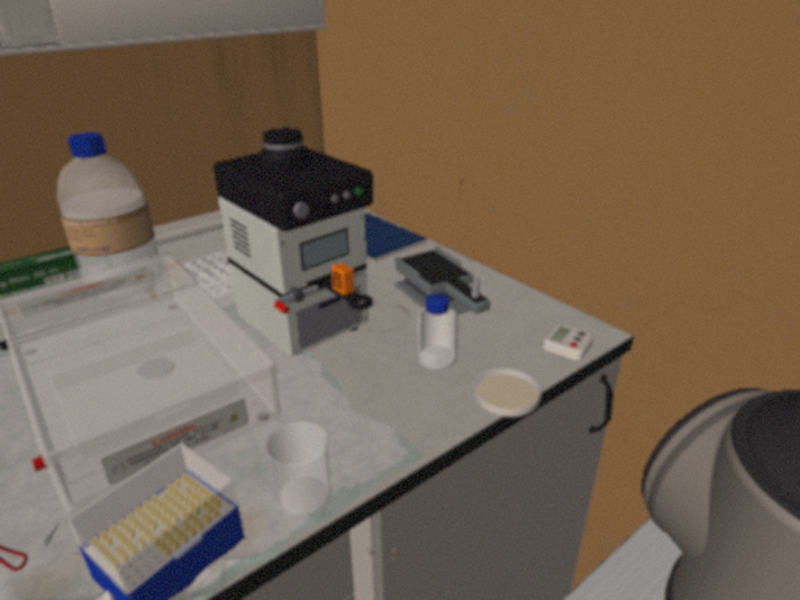

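View pics/top1.png

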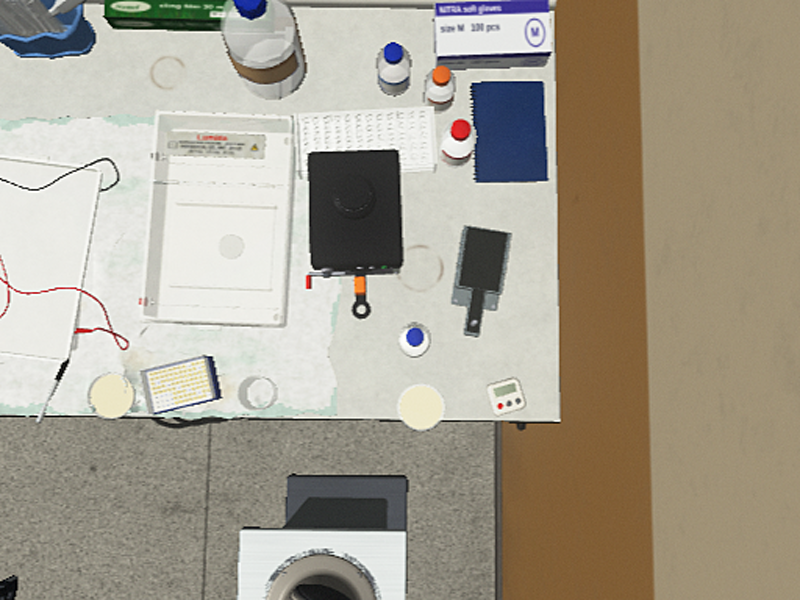

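The pictures show the imager at about (355,215) in the top view, with its grip at (361,285), eye at (361,310) and tab at (309,282). The rest's bed is at (483,260) and its tongue at (473,315). The bottle is at (415,340), the timer at (506,396) and the beaker at (258,392). Next I get 3D points from depth.

```bash
python3 - <<'E'
from h import *
out=[]
for n in('scene','top'):
    z=np.load(n+'.npz'); im,d=z['im'],z['d']; P=cloud(n,d); hsv=cv2.cvtColor(im,cv2.COLOR_RGB2HSV).astype(int); H,S,V=hsv[...,0],hsv[...,1],hsv[...,2]
    v,u=np.indices(d.shape); u8,v8=u/.64,v/.64
    def st(name,m):
        m=m&(d>0)
        if m.sum()<3: print(n,name,m.sum());return
        p=P[m]; print(n,name,m.sum(),'px',np.round([u8[m].mean(),v8[m].mean()],1),'med',np.round(np.median(p,0),4),'lo',np.round(np.percentile(p,3,0),4),'hi',np.round(np.percentile(p,97,0),4))
    box=lambda a,b,c,e:(u8>a)&(u8<b)&(v8>c)&(v8<e)
    if n=='scene':
        st('orange',box(320,365,255,300)&(H<16)&(S>180)); st('tab',box(268,295,292,318)&((H<8)|(H>172))&(S>130))
        st('ring',box(345,375,290,310)&(V<60)); st('cap',box(420,452,290,315)&(H>105)&(H<130)&(S>150)); st('post',box(468,484,274,300)&(V>120))
        st('bed',box(395,470,245,295)&(V<60))
    else:
        st('orange',box(350,372,265,300)&(H<18)&(S>180)); st('tab',box(300,316,272,292)&((H<8)|(H>172))&(S>130))
        st('ring',box(348,374,296,322)&(V<60)); st('cap',box(400,430,325,352)&(H>105)&(H<130)&(S>150)); st('bed',box(455,515,222,300)&(V<60)); st('bedz',box(452,515,222,340)&(P[...,2]>.04))
        st('imtop',box(300,410,145,280)&(P[...,2]>.2)); st('post',box(465,482,305,340)&(P[...,2]>.07)); st('tongue',box(460,486,300,340)&(P[...,2]>.04))
        st('table',box(420,450,250,320))
        st('bottle',box(395,435,315,362)&(P[...,2]>.03)); st('bkr',box(235,280,370,415)&(P[...,2]>.02)); st('timer',box(480,530,370,420)&(P[...,2]>.012))
        for nm,m in(('imtop',box(300,410,145,280)&(P[...,2]>.25)),('bed',box(455,515,215,306)&(P[...,2]>.04)),('rest',box(452,515,215,345)&(P[...,2]>.04))):
            q=P[m&(d>0)][:,:2].astype(np.float32); rr=cv2.minAreaRect(q); print(nm,rr, np.round(cv2.boxPoints(rr),4).tolist())
def crop(n,a,b,c,e,k):
    return cv2.resize(np.load(n+'.npz')['im'][c:e,a:b,::-1],((b-a)*k,(e-c)*k),interpolation=cv2.INTER_CUBIC)
A=crop('top',285,335,140,220,7);B=crop('top',185,265,160,210,5)
C=np.zeros((600,800,3),np.uint8);C[:560,:350]=A;C[:250,400:800]=B
D=crop('scene',160,240,160,210,5);C[300:550,400:800]=D
cv2.imwrite('pics/c1.png',C)
E
```

```text
scene orange 229 px [341.6 278.7] med [ 0.5926 -0.0603  0.138 ] lo [ 0.5872 -0.074   0.118 ] hi [ 0.6151 -0.0568  0.1546]
scene tab 41 px [281.1 306. ] med [0.6047 0.0295 0.1243] lo [0.5983 0.0248 0.1198] hi [0.6183 0.0335 0.1268]
scene ring 149 px [357.4 300.8] med [ 0.5671 -0.0678  0.117 ] lo [ 0.5471 -0.1208  0.0497] hi [ 0.6447 -0.0528  0.1191]
scene cap 136 px [436.6 302.5] med [ 0.507  -0.1623  0.104 ] lo [ 0.4976 -0.18    0.0922] hi [ 0.5223 -0.1523  0.1063]
scene post 64 px [478.6 283.1] med [ 6.252e-01 -3.849e-01  4.000e-04] lo [ 0.5414 -0.4169 -0.0018] hi [ 0.6644 -0.276   0.0871]
scene bed 558 px [438.1 269.9] med [ 0.6509 -0.2941  0.0551] lo [ 0.5706 -0.3344  0.0534] hi [ 0.7155 -0.2609  0.0567]
top orange 74 px [359.2 284.7] med [ 0.6021 -0.0687  0.1526] lo [ 0.5879 -0.0772  0.147 ] hi [ 0.6162 -0.0602  0.1568]
top tab 27 px [307.8 281.2] med [0.6108 0.0265 0.1252] lo [0.5993 0.0233 0.1221] hi [0.6221 0.0296 0.1302]
top ring 75 px [360.2 306.6] med [ 0.5672 -0.0684  0.1178] lo [ 0.5477 -0.0825  0.1131] hi [ 0.5844 -0.0567  0.1232]
top cap 92 px [414.1 336.1] med [ 0.5151
[... 1291 characters left out ...]
0.614799976348877, -0.14579999446868896], [0.8166000247001648, -0.13609999418258667], [0.8091999888420105, 0.017899999395012856]]
bed ((0.6546545624732971, -0.2996981739997864), (0.09246008098125458, 0.15430162847042084), 81.55006408691406) [[0.5715000033378601, -0.33410000801086426], [0.7242000102996826, -0.35679998993873596], [0.7378000020980835, -0.2653000056743622], [0.585099995136261, -0.2425999939441681]]
rest ((0.6268378496170044, -0.2954685688018799), (0.0924539640545845, 0.21064487099647522), 81.49071502685547) [[0.5157999992370605, -0.3255999982357025], [0.7242000102996826, -0.35679998993873596], [0.7378000020980835, -0.2653000056743622], [0.5295000076293945, -0.23420000076293945]]
```

View pics/c1.png

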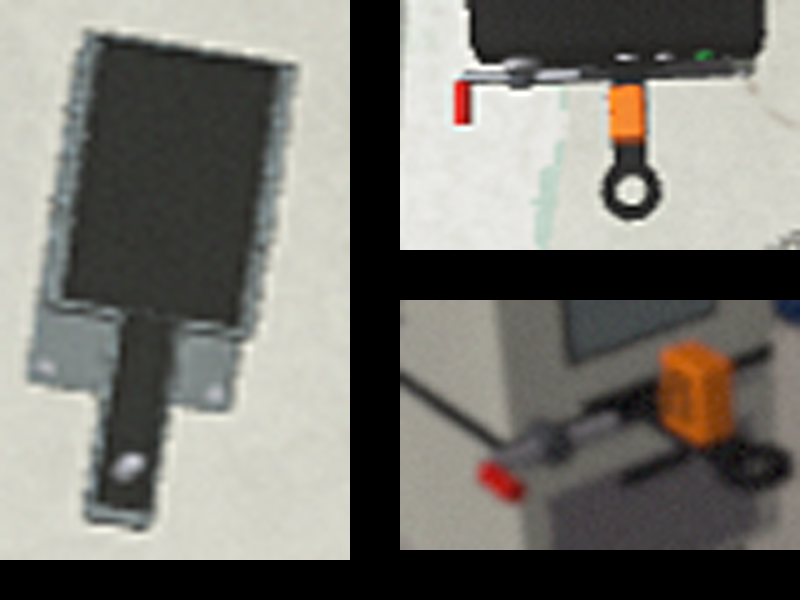

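```bash
cat >> h.py <<'E'
def quat(yaw,tilt,flip=False):
    z=np.array([np.sin(tilt),0,-np.cos(tilt)]); y=np.array([0,-1. if flip else 1,0])
    R=np.stack([np.cross(y,z),y,z],1); return (Rn.from_euler('z',yaw)*Rn.from_matrix(R)).as_quat()
def tz(q): return Rn.from_quat(q).as_matrix()[:,2]
def wpose():
    s=r.read_state(); T=np.eye(4); T[:3,:3]=Rn.from_quat(s['eef_rot']).as_matrix(); T[:3,3]=s['eef_pos']; return T
def wcloud():
    T=wpose(); im,d=grab('wrist'); m=optics.camera_model('wrist'); K=np.array(m['K'])
    v,u=np.indices(d.shape); p=np.stack([(u-K[0,2])*d/K[0,0],(v-K[1,2])*d/K[1,1],d],-1)
    T=T@np.array(m['tool_from_camera']); P=p@T[:3,:3].T+T[:3,3]; np.savez('wrist.npz',im=im,d=d,P=P,T=T,K=K); return im,d,P
E
python3 - <<'E'
from h import *
print(np.round(optics.camera_model('wrist')['tool_from_camera'],3).tolist(), optics.camera_model('wrist')['K'][0][0])
th=.04
for t in(35,40,45,50):
  for f in(0,1):
    for nm,p,y in(('tab',[.605,.028,.14],th),('grip',[.60,-.069,.139],th),('out',[.485,-.073,.142],th),('up',[.485,-.073,.21],th),('park',[.584,-.288,.084],-.148),('view',[.49,-.03,.26],th)):
        q=quat(y,np.radians(t),f); s=r.solve_ik(np.array(p)-.006*tz(q),q); print(t,f,nm,None if s is None else np.round(s,2))
E
```

```text
[[-0.0, -0.957, -0.291, 0.075], [1.0, 0.0, -0.001, -0.001], [0.001, -0.291, 0.957, -0.154], [0.0, 0.0, 0.0, 1.0]] 286.24463552089304
35 0 tab None
35 0 grip [-0.37  0.33  1.99  0.76  0.34 -2.64]
35 0 out [-0.52  0.15  2.25  1.    0.37 -3.01]
35 0 up [-0.52  0.01  2.14  0.63  0.54 -2.61]
35 0 park [-0.74  0.51  1.89  1.01  0.39 -3.05]
35 0 view [-0.38 -0.07  2.06  0.41  0.62 -2.26]
35 1 tab None
35 1 grip [-0.37  0.33  1.99  0.76  0.34  0.5 ]
35 1 out [-0.52  0.15  2.25  1.    0.37  0.13]
35 1 up [-0.52  0.01  2.14  0.63  0.54  0.54]
35 1 park [-0.74  0.51  1.89  1.01  0.39  0.1 ]
35 1 view [-0.38 -0.07  2.06  0.41  0.62  0.88]
40 0 tab None
40 0 grip None
40 0 out [-0.56  0.16  2.33  1.43  0.38  2.81]
40 0 up [-0.56  0.    2.22  0.9   0.48 -2.89]
40 0 park [-0.77  0.51  1.96  1.4   0.39  2.82]
40 0 view [-0.41 -0.09  2.14  0.59  0.53 -2.45]
40 1 tab None
40 1 grip [-0.39  0.33  2.06  1.24  0.29  0.01]
40 1 out [-0.56  0.16  2.33  1.43  0.38 -0.33]
40 1 up [-0.56  0.    2.22  0.9   0.48  0.25]
40 1 park [-0.77  0.51  1.96  1.4   0.39 -0.32]
40 1 view [-0.41 -0.09  2.14  0.59  0.53  0.
[... 373 characters left out ...]
-0.61 -0.    2.29  1.22  0.47 -0.1 ]
45 1 park [-0.8   0.53  2.02  1.75  0.45 -0.69]
45 1 view [-0.45 -0.11  2.21  0.85  0.46  0.41]
50 0 tab [-0.17  0.36  2.21  2.63  0.33  1.92]
50 0 grip [-0.44  0.37  2.2   2.13  0.43  2.21]
50 0 out [-0.66  0.22  2.47  2.04  0.59  2.1 ]
50 0 up [-0.66  0.01  2.37  1.53  0.51  2.69]
50 0 park [-0.83  0.56  2.08  1.99  0.56  2.18]
50 0 view [-0.49 -0.11  2.29  1.19  0.43 -3.09]
50 1 tab [-0.17  0.36  2.21  2.63  0.33 -1.22]
50 1 grip [-0.44  0.37  2.2   2.13  0.43 -0.93]
50 1 out [-0.66  0.22  2.47  2.04  0.59 -1.04]
50 1 up [-0.66  0.01  2.37  1.53  0.51 -0.45]
50 1 park [-0.83  0.56  2.08  1.99  0.56 -0.96]
50 1 view [-0.49 -0.11  2.29  1.19  0.43  0.05]
```

```bash
python3 - <<'E'
from h import *
r.move_straight(r.read_state()['eef_pos']+np.array([0,0,.08]),speed=.25)
command_gripper(0.0)
q=quat(.04,np.radians(50),1)
r.reach([.47,-.02,.26],q)
im,d,P=wcloud(); cv2.imwrite('pics/w1.png',cv2.resize(im[:,:,::-1],(800,600),interpolation=cv2.INTER_CUBIC)); s=r.read_state(); print(s['time_s'],s['eef_pos'],(d>0).mean())
E
```

```text
3.6333 [ 0.47027729 -0.01945929  0.26020144] 0.9959309895833334
```

View pics/w1.png

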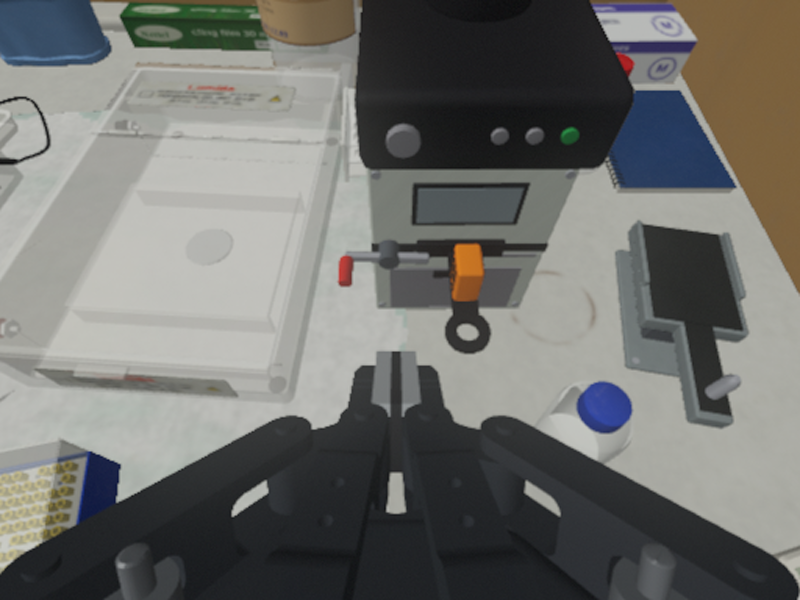

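The wrist view shows the tab at (345,270), pivot (388,255), grip (467,270), eye (467,332), the post from foot about (712,392) to top (735,380), and the bed at (690,270). I now fit these.

```bash
cat > fit.py <<'E'
from h import *
z=np.load('wrist.npz'); im,d,P=z['im'],z['d'],z['P']; hsv=cv2.cvtColor(im,cv2.COLOR_RGB2HSV).astype(int); H,S,V=hsv[...,0],hsv[...,1],hsv[...,2]
v,u=np.indices(d.shape); u8,v8=u/.64,v/.64; X,Y,Z=P[...,0],P[...,1],P[...,2]
box=lambda a,b,c,e:(u8>a)&(u8<b)&(v8>c)&(v8<e)
def st(n,m): p=P[m]; print(n,len(p),'med',np.round(np.median(p,0),4),'lo',np.round(np.percentile(p,2,0),4),'hi',np.round(np.percentile(p,98,0),4))
st('table',box(520,580,200,260))
f=P[box(380,405,180,230)|box(535,565,180,230)|box(420,520,190,220)]; A=np.c_[f[:,1:],np.ones(len(f))]; c=np.linalg.lstsq(A,f[:,0],rcond=None)[0]; print('face x=a*y+b*z+c',c, 'yaw',np.arctan(-c[0]),'x at y-.068,z.12',c@[-.068,.12,1])
o=box(430,500,230,310)&(H<18)&(S>150); st('orange',o); st('otop',o&(Z>.148))
q=P[o&(Z>.148)][:,:2].astype(np.float32);print(cv2.minAreaRect(q))
st('ofront',o&(Z<.145))
st('tab',box(330,360,250,295)&((H<8)|(H>172))&(S>130))
m=box(440,495,308,360)&(V<90)&(Z>.09); st('ring',m); q=P[m][:,:2].astype(np.float32); print('ring',cv2.minEnclosingCircle(q))
m=box(400,430,250,264)&(Z>.09);st('bar',m)
b=box(610,760,215,440)&(Z>.045)&(Z<.068); st('rest',b)
k=box(615,750,220,430)&(V<75)&(Z>.048)&(Z<.062); 
n,l,s,c2=cv2.connectedComponentsWithStats(k.astype(np.uint8)); i=1+np.argmax(s[1:,4]); k=(l==i); st('rubber',k)
# edges of rubber along rest axis, iterate
q=P[k][:,:2]; yaw=-.148
B=q[q[:,0]>.62]
print('bed rect',cv2.minAreaRect(B.astype(np.float32)))
for lo,hi in((.53,.57),(.61,.63),(.63,.65),(.65,.67),(.67,.69),(.69,.71)):
    s=q[(q[:,0]>lo)&(q[:,0]<hi)]; e=np.percentile(s[:,1],[3,97]); print(np.round([s[:,0].mean(),*e,e.mean()],4))
st('post',box(700,745,368,402)&(Z>.065)); m=box(700,745,368,402)&(Z>.065)
for a in(.065,.07,.075,.08,.085):
    w=m&(Z>a)&(Z<a+.005)
    if w.sum(): print(a,w.sum(),np.round(P[w].mean(0),4))
st('cap',box(575,635,375,435)&(H>105)&(H<130)&(S>150))
E
python3 fit.py
```

```text
table 1482 med [ 0.6453 -0.1389  0.1105] lo [ 0.6428 -0.2351 -0.0012] hi [ 0.8096 -0.1111  0.1707]
face x=a*y+b*z+c [-0.07710211 -0.71447181  0.75600817] yaw 0.0769498718499294 x at y-.068,z.12 0.6755144998946465
orange 657 med [ 0.5912 -0.0677  0.153 ] lo [ 0.5859 -0.0778  0.1205] hi [ 0.6154 -0.059   0.1555]
otop 396 med [ 0.5981 -0.0682  0.1542] lo [ 0.5859 -0.0778  0.1493] hi [ 0.6152 -0.059   0.1556]
((0.5073025226593018, -0.052793920040130615), (0.022972391918301582, 0.22202248871326447), 80.35961151123047)
ofront 226 med [ 0.5869 -0.0667  0.1323] lo [ 0.5859 -0.0775  0.1172] hi [ 0.6356 -0.0592  0.1443]
tab 142 med [0.6059 0.0259 0.1258] lo [0.561  0.0131 0.1211] hi [0.6205 0.0311 0.1799]
ring 509 med [ 0.5613 -0.07    0.1182] lo [ 0.5447 -0.0855  0.1146] hi [ 0.5789 -0.0552  0.1199]
ring ((0.4897567629814148, -0.050758302211761475), 0.09429449588060379)
bar 152 med [ 0.6254 -0.0305  0.1215] lo [ 0.6228 -0.0434  0.1018] hi [ 0.6406 -0.0189  0.125 ]
rest 5762 med [ 0.6398 -0.2899  0.0555] lo [ 0.5248 -0.3474  0.0466] hi [ 0.7225 -0.2533  0.0617]
rubber 3985 med [ 0.6459 -0.2941  0.0557] lo [ 0.5333 -0.3399  0.0541] hi [ 0.7221 -0.2615  0.0571]
bed rect ((0.6703238487243652, -0.30104556679725647), (0.080723837018013, 0.11340104788541794), 81.10469055175781)
[ 0.5503 -0.2951 -0.2707 -0.2829]
[ 0.6205 -0.331  -0.258  -0.2945]
[ 0.6398 -0.3343 -0.2595 -0.2969]
[ 0.6598 -0.3375 -0.2631 -0.3003]
[ 0.6799 -0.3401 -0.2669 -0.3035]
[ 0.6998 -0.3434 -0.2701 -0.3068]
post 181 med [ 0.5419 -0.2798  0.08  ] lo [ 0.5381 -0.2857  0.0655] hi [ 0.548  -0.2765  0.0886]
0.065 30 [ 0.5416 -0.2795  0.0676]
0.07 26 [ 0.5423 -0.2792  0.0722]
0.075 34 [ 0.5418 -0.2793  0.0773]
0.08 46 [ 0.5424 -0.2802  0.0827]
0.085 43 [ 0.5434 -0.2819  0.087 ]
cap 763 med [ 0.5111 -0.1662  0.1052] lo [ 0.4979 -0.1834  0.0925] hi [ 0.5274 -0.1541  0.1071]
```

```bash
cat >> h.py <<'E'
YI=.043; RI=Rn.from_euler('z',YI).as_matrix(); O=np.array([.6005,-.0684,0])+RI@[.040,0,0]
W=lambda x,y,z: O+RI@np.array([x,y,z])/1.
E
python3 - <<'E'
from h import *
z=np.load('wrist.npz');P=z['P'];d=z['d']
L=(P-O)@RI; m=(np.abs(L[...,0])<.012)&(L[...,2]>.14)&(L[...,2]<.21)&(np.abs(L[...,1])<.07)
p=P[m]
for _ in range(4):
    c=np.linalg.lstsq(np.c_[p[:,1],p[:,2],np.ones(len(p))],p[:,0],rcond=None)[0]; e=p[:,0]-np.c_[p[:,1],p[:,2],np.ones(len(p))]@c; p=p[abs(e)<2*e.std()]
print('yaw',np.arctan(-c[0]),'tiltb',c[1],'x face',c@[O[1],.12,1],'O',O,len(p),r.tip_extent)
q=quat(YI,np.radians(50),1); k=tz(q)
def tip(x,y,zz): return W(x,y,zz)-r.tip_extent*k
r.reach(tip(-.026,.095,.19),q)
r.move_straight(tip(-.026,.094,.142),speed=.1)
f0=r.read_state()['contact_force']
for a in np.r_[0:1.21:.15]:
    st=r.move_straight(tip(-.026,.060+.035*np.cos(a),.119-.035*np.sin(a)+.0134),speed=.06,max_force=25)
    s=r.read_state(); print(round(a,2),st,np.round(s['contact_force']-f0,1),np.round(s['eef_pos'],3))
    if st: break
r.move_straight(r.read_state()['eef_pos']+RI@[-.06,0,.05],speed=.2)
r.reach(W(-.17,.04,.27)-0*k,q)
im,d,P=wcloud(); cv2.imwrite('pics/w2.png',cv2.resize(im[:,:,::-1],(800,600))); print(r.read_state()['time_s'])
E
```

```text
yaw 0.04669870254336632 tiltb 0.008683401873687546 x face 0.6403164614027639 O [ 0.64046303 -0.06668053  0.        ] 4433 0.025Traceback (most recent call last):
  File "<stdin>", line 10, in <module>
workcell.PlanningError: the arm cannot take that pose within its joint ranges
```

```bash
sed -i 's/^YI=.043/YI=.046/' h.py; python3 - <<'E'
from h import *
for t in range(30,80,5):
  for y in(-.5,-.3,-.15,0,.15,.3,.5):
    q=quat(YI+y,np.radians(t),1);k=tz(q); off=RI.T@Rn.from_euler('z',YI+y).as_matrix()@[.011*np.cos(np.radians(t)),0,0]
    ok=''
    for p in((-.1,.1,.2),(-.033,.095,.15),(-.033,.095,.125),(-.033,.085,.101),(-.033,.073,.092)):
        s=r.solve_ik(W(*(np.array(p)+off+[0,0,.011*np.sin(np.radians(t))]))-.025*k,q); ok+='.' if s is None else 'Y'
    if 'Y' in ok: print(t,y,ok)
E
```

```text
30 -0.5 YYYYY
30 -0.3 YYYYY
30 -0.15 YYYYY
30 0 YYYYY
30 0.15 YYYYY
30 0.3 YYYYY
30 0.5 YYYYY
35 -0.5 YYYYY
35 -0.3 YYY..
35 -0.15 YY...
35 0 YY...
35 0.15 YYYYY
35 0.3 YYYYY
35 0.5 YYYYY
40 -0.5 YY...
40 -0.3 Y....
40 0 Y....
40 0.15 YYYYY
40 0.3 YYYYY
40 0.5 YYYYY
45 0.15 YYYYY
45 0.3 YYYYY
45 0.5 YYYYY
50 -0.3 ..YYY
50 -0.15 ..YYY
50 0 ..YYY
50 0.15 YYYYY
50 0.3 YYYYY
50 0.5 YYYYY
55 -0.5 ...YY
55 -0.3 YYYYY
55 -0.15 .YYYY
55 0 YYYYY
55 0.15 YYYYY
55 0.3 YYYYY
55 0.5 YYYYY
60 -0.5 ..YYY
60 -0.3 YYYYY
60 -0.15 YYYYY
60 0 YYYYY
60 0.15 YYYYY
60 0.3 YYYYY
60 0.5 YYYYY
65 -0.5 .YYYY
65 -0.3 YYYYY
65 -0.15 YYYYY
65 0 YYYYY
65 0.15 YYYYY
65 0.3 YYYYY
65 0.5 YYYYY
70 -0.5 YYYYY
70 -0.3 YYYYY
70 -0.15 YYYYY
70 0 YYYYY
70 0.15 YYYYY
70 0.3 YYYYY
70 0.5 YYYYY
75 -0.5 YYYYY
75 -0.3 YYYYY
75 -0.15 YYYYY
75 0 YYYYY
75 0.15 YYYYY
75 0.3 YYYYY
75 0.5 YYYYY
```

```bash
python3 - <<'E'
from h import *
t=np.radians(45); q=quat(YI+.3,t,1); k=tz(q); off=np.array([.011*np.cos(t)*np.cos(.3),.011*np.cos(t)*np.sin(.3),.011*np.sin(t)])
def edge(x,y,zz): return W(*(np.array([x,y,zz])+off))-r.tip_extent*k
r.reach(edge(-.1,.098,.2),q)
r.move_straight(edge(-.033,.095,.137),speed=.15)
f0=r.read_state()['contact_force']
for a in np.r_[0:1.21:.2]:
    st=r.move_straight(edge(-.033,.060+.035*np.cos(a),.119-.035*np.sin(a)+.005),speed=.06,max_force=25)
    s=r.read_state(); print(round(a,2),st,np.round(s['contact_force']-f0,1),np.round(s['eef_pos'],3))
    if st: break
r.move_straight(r.read_state()['eef_pos']+RI@[-.09,0,.04],speed=.2)
q=quat(YI,np.radians(50),1); r.reach([.47,-.03,.26],q)
im,d,P=wcloud(); cv2.imwrite('pics/w2.png',cv2.resize(im[100:260,160:400,::-1],(800,533))); print(r.read_state()['time_s'])
E
```

```text
0.0 False [-0.   1.5  1.2] [0.594 0.023 0.15 ]
0.2 False [2.1 1.3 0.2] [0.594 0.023 0.143]
0.4 False [2.  1.1 0.1] [0.594 0.021 0.136]
0.6 False [0.3 0.4 0.2] [0.594 0.017 0.13 ]
0.8 False [1.2 0.5 1.2] [0.594 0.013 0.124]
1.0 False [ 0.8  1.4 -0.2] [0.595 0.007 0.12 ]
1.2 False [-0.3  0.9 -0.4] [0.595 0.001 0.117]
8.0833
```

View pics/w2.png

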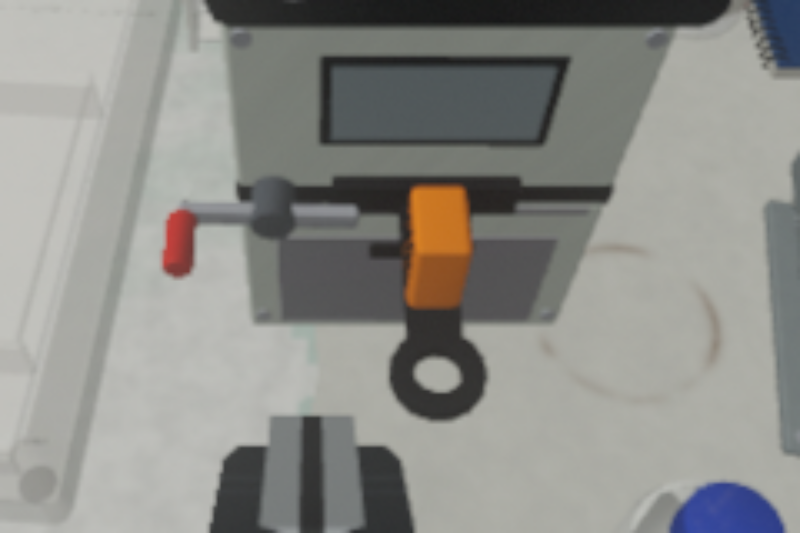

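The keeper is still level: the tab is at (178,240) in this crop and the bar is horizontal. I measure the tab again and find out where the fingertip really is.

```bash
python3 - <<'E'
from h import *
z=np.load('wrist.npz');P=z['P'];d=z['d'];im=z['im'];hsv=cv2.cvtColor(im,cv2.COLOR_RGB2HSV).astype(int); H,S,V=hsv[...,0],hsv[...,1],hsv[...,2]
v,u=np.indices(d.shape); uc,vc=(u-160)*800/240,(v-100)*533/160
L=(P-O)@RI; box=lambda a,b,c,e:(uc>a)&(uc<b)&(vc>c)&(vc<e)
def st(n,m): p=L[m]*1000; print(n,len(p),'med',np.round(np.median(p,0),1),'lo',np.round(np.percentile(p,5,0),1),'hi',np.round(np.percentile(p,95,0),1))
st('tab',box(155,200,200,285)&((H<8)|(H>172))&(S>150)&(L[...,2]>.1))
st('barR',box(300,355,205,222)); st('barL',box(195,245,203,220)); st('pivot',box(255,292,180,235))
tm=box(265,360,415,450)
T=np.r_[0]; s=r.read_state(); R=Rn.from_quat(s['eef_rot']).as_matrix(); Q=(P-s['eef_pos'])@R*1000
for y in range(418,530,10):
    m=(abs(vc-y)<2)&(uc>200)&(uc<420); print(y,np.round(Q[m][::4],0).astype(int).tolist()[:40:1][4:15])
print(s['grip_width'])
E
```

```text
tab 93 med [-27.3  94.9 126.2] lo [-37.9  91.7 124.1] hi [-17.2  98.8 127.4]
barR 80 med [-13.6  37.2 122.6] lo [-15.1  27.6 119.6] hi [-10.7  46.9 124.3]
barL 90 med [-13.9  79.  124.3] lo [-15.2  70.  119.4] hi [-10.8  87.7 125.9]
pivot 176 med [-14.8  58.3 125.9] lo [-18.   52.1 115.7] hi [ -2.9  64.8 128.7]
418 [[-114, -24, 259], [11, -6, -16], [12, -4, -18], [11, -2, -17], [11, 0, -17], [12, 2, -17], [11, 5, -17], [11, 7, -17], [-117, 26, 264], [-117, 33, 265], [-117, 39, 264]]
428 [[-118, -24, 255], [11, -6, -21], [11, -4, -20], [11, -2, -20], [11, 0, -20], [11, 2, -20], [11, 5, -20], [11, 7, -20], [-120, 26, 260], [-120, 32, 259], [-120, 39, 261]]
438 [[-121, -24, 252], [11, -6, -24], [11, -4, -24], [12, -2, -25], [11, 0, -23], [11, 2, -24], [11, 4, -23], [11, 6, -24], [-124, 26, 257], [-124, 32, 257], [-123, 39, 256]]
448 [[7, -8, -18], [11, -6, -26], [11, -4, -27], [11, -2, -26], [11, 0, -27], [11, 2, -27], [11, 4, -27], [11, 6, -27], [7, 9, -18], [7, 11, -19], [-127, 38, 252]]
458 [[7, -8, -22], [11, -5, -30], [11, -3, -30], [11, -2, -30], [11, 0, -30], [11, 2, -30], [11, 4
[... 514 characters left out ...]
3], [8, 10, -32], [7, 12, -32]]
498 [[7, -7, -34], [11, -5, -42], [12, -3, -43], [11, -1, -41], [11, 0, -42], [11, 2, -42], [11, 4, -42], [11, 6, -41], [7, 8, -34], [8, 10, -35], [7, 12, -34]]
508 [[7, -7, -37], [11, -5, -44], [11, -3, -44], [11, -1, -44], [11, 0, -44], [11, 2, -44], [10, 4, -43], [11, 6, -44], [7, 8, -37], [7, 10, -37], [7, 11, -37]]
518 [[7, -7, -39], [11, -5, -47], [11, -3, -46], [11, -1, -46], [12, 0, -48], [11, 2, -47], [12, 4, -47], [11, 5, -46], [11, 7, -47], [7, 9, -40], [8, 11, -41]]
528 [[13, -6, -52], [11, -5, -49], [12, -3, -50], [11, -1, -49], [11, 0, -48], [11, 2, -49], [11, 4, -49], [12, 5, -50], [12, 7, -50], [12, 9, -51], [7, 11, -43]]
2.6158096441739424e-05
```

```bash
python3 - <<'E'
from h import *
s=r.read_state(); R=Rn.from_quat(s['eef_rot']).as_matrix(); print(np.round(s['eef_pos'],4),np.round(R,2).tolist(), s['grip_width'])
ims=[]
for n in('top','scene'):
    im,d=grab(n); P=cloud(n,d); Q=(P-s['eef_pos'])@R
    m=(d>0)&(abs(Q[...,0])<.014)&(abs(Q[...,1])<.02)&(Q[...,2]>-.06)&(Q[...,2]<.06)
    print(n,m.sum(),np.round(np.percentile(Q[m][:,2],[50,90,97,99,100]),4) if m.any() else '')
    c=optics.camera_model(n); K=np.array(c['K']); 
    out=im[:,:,::-1].copy()
    for zz,col in((0,(0,255,0)),(.025,(0,0,255)),(-.015,(255,0,255))):
        p=np.array(c['R'])@(s['eef_pos']+zz*R[:,2])+c['t']; p=K@p/p[2]; print(n,zz,np.round(p[:2],1)); cv2.circle(out,(int(round(p[0])),int(round(p[1]))),1,col,-1); 
        if zz==0: c0=p
    a,b=int(c0[0]),int(c0[1]); a=min(max(a,50),460); b=min(max(b,70),310); ims.append(cv2.resize(out[b-70:b+70,a-50:a+50],(400,560),interpolation=cv2.INTER_NEAREST))
cv2.imwrite('pics/t2.png',np.hstack(ims))
E
```

```text
[ 0.4705 -0.0298  0.2591] [[0.64, 0.05, 0.76], [0.03, -1.0, 0.04], [0.77, -0.0, -0.64]] 2.6158096441739424e-05
top 156 [-0.039  -0.0193 -0.0147 -0.0109 -0.0097]
top 0 [212. 227.]
top 0.025 [212.3 219.9]
top -0.015 [211.9 231.4]
scene 101 [-0.0261 -0.018  -0.0141 -0.0122 -0.0109]
scene 0 [239.2 149. ]
scene 0.025 [232.8 154.1]
scene -0.015 [243.3 145.8]
```

View pics/t2.png

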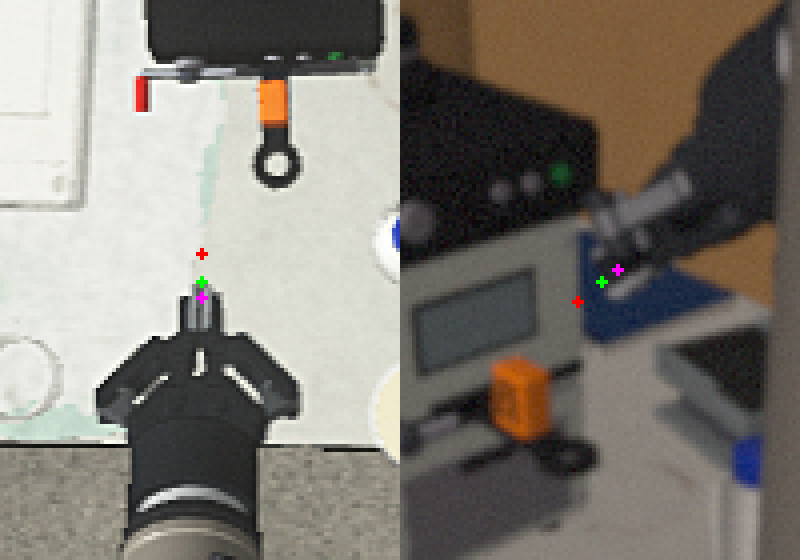

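Both fixed cameras and the wrist camera put the closed fingertips about 10 mm behind the reported TCP, not 25 mm ahead of it. The real tool is about 35 mm shorter than stated, which explains the miss. I'll use the measured offset (tip −10 mm, grasp point −29 mm) and check reach again.

```bash
cat >> h.py <<'E'
TIP=-.010; GR=-.029
def edge_pose(x,y,z,t,dy):   # lower edge of the closed fingertips at an imager-frame point
    q=quat(YI+dy,t,1); off=np.array([.011*np.cos(t)*np.cos(dy),.011*np.cos(t)*np.sin(dy),.011*np.sin(t)])
    return W(*(np.array([x,y,z])+off))-TIP*tz(q),q
def grasp_pose(p,yaw,t): q=quat(yaw,t,1); return np.asarray(p)-GR*tz(q),q
E
python3 - <<'E'
from h import *
for t in range(25,80,5):
  for dy in(-.3,0,.3):
    ok=''.join('.' if r.solve_ik(*edge_pose(*p,np.radians(t),dy)) is None else 'Y' for p in((-.1,.1,.2),(-.033,.095,.15),(-.033,.095,.125),(-.033,.085,.101),(-.033,.073,.092)))
    if ok=='YYYYY': print('tab',t,dy)
for t in range(25,80,5):
    l=[]
    ps=[(W(x,0,.141),YI) for x in(-.11,-.04,-.08,-.12,-.155)]+[(W(-.155,0,.21),YI),([.5835,-.2888,.20],-.155),([.5835,-.2888,.086],-.155)]
    print(t,''.join('.' if r.solve_ik(*grasp_pose(p,y,np.radians(t))) is None else 'Y' for p,y in ps))
E
```

```text
tab 25 -0.3
tab 25 0
tab 25 0.3
tab 30 0.3
tab 35 0.3
tab 40 0.3
tab 45 0.3
tab 50 0.3
tab 55 -0.3
tab 55 0
tab 55 0.3
tab 60 -0.3
tab 60 0
tab 60 0.3
tab 65 -0.3
tab 65 0
tab 65 0.3
tab 70 -0.3
tab 70 0
tab 70 0.3
tab 75 -0.3
tab 75 0
tab 75 0.3
25 YYYYYYYY
30 YYYYYYYY
35 YYYYYYYY
40 Y.YYYYYY
45 YYYYYYYY
50 YYYYYYYY
55 YYYYYYYY
60 YYYYYYYY
65 YYYYYYYY
70 YYYYYYYY
75 YYYYYYYY
```

```bash
python3 - <<'E'
from h import *
t=np.radians(45); E=lambda x,y,z: edge_pose(x,y,z,t,.3)
r.reach(*E(-.1,.098,.2))
r.move_straight(E(-.033,.095,.142)[0],speed=.15)
f0=r.read_state()['contact_force']
for a in np.r_[0:1.21:.2]:
    st=r.move_straight(E(-.033,.060+.035*np.cos(a),.119-.035*np.sin(a)+.004)[0],speed=.06,max_force=25)
    s=r.read_state(); print(round(a,2),st,np.round(s['contact_force']-f0,1))
    if st: break
r.move_straight(r.read_state()['eef_pos']+RI@[-.07,0,.05],speed=.2)
q=quat(YI,np.radians(50),1); r.reach([.50,-.03,.235],q)
im,d,P=wcloud(); cv2.imwrite('pics/w3.png',cv2.resize(im[100:260,160:400,::-1],(600,400))); print(r.read_state()['time_s'])
E
```

```text
0.0 False [ 1.5 -1.8  1.2]
0.2 False [ 1.4 -1.7 -0.6]
0.4 False [ 0.5 -2.6  0.2]
0.6 False [ 0.8 -1.4 -0.7]
0.8 False [ 0.2 -1.6 -0.5]
1.0 False [ 0.9 -1.7  0.7]
1.2 False [ 0.7 -2.5 -1. ]
12.675
```

View pics/w3.png

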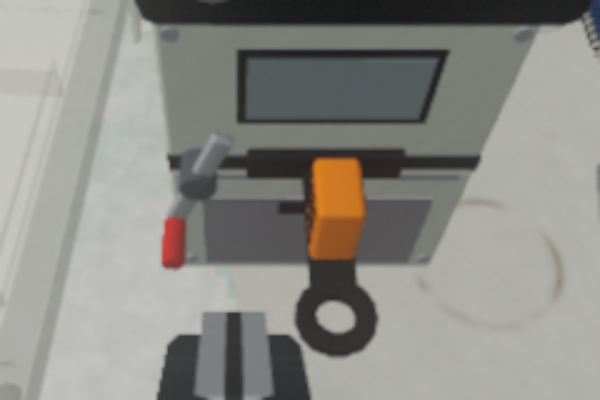

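The keeper bar is now steeply turned, with the tab down at (173,243). I check its angle from depth, then grasp the grip.

```bash
python3 - <<'E'
from h import *
z=np.load('wrist.npz');L=(z['P']-O)@RI;hsv=cv2.cvtColor(z['im'],cv2.COLOR_RGB2HSV).astype(int); H,S=hsv[...,0],hsv[...,1]
m=((H<8)|(H>172))&(S>150)&(abs(L[...,0]+.028)<.02)&(abs(L[...,1]-.08)<.04)&(L[...,2]>.06); p=np.median(L[m],0); print('tab',p, 'angle',np.arctan2(.119-(p[2]-.006),p[1]-.06))
t=np.radians(50); G=lambda x,z: grasp_pose(W(x,0,z),YI,t)
command_gripper(.045,80)
P0,q=G(-.04,.140)
r.reach(P0-.07*tz(q),q)
st=r.move_straight(P0,speed=.1,max_force=20); print(st)
s0=r.read_state(); command_gripper(0.0,80); s=r.read_state()
print(s['grip_width'],s['grip_force'],np.round(s['contact_force']-s0['contact_force'],1),s['time_s'])
im,d,P=wcloud(); cv2.imwrite('pics/w4.png',cv2.resize(im[100:280,160:400,::-1],(600,450)))
E
```

```text
tab [-0.02834135  0.07254282  0.0921719 ] angle 1.2058367103611038
False
0.019023381809131365 78.08326721191406 [-5.1 -1.2  4.3] 14.9667
```

View pics/w4.png

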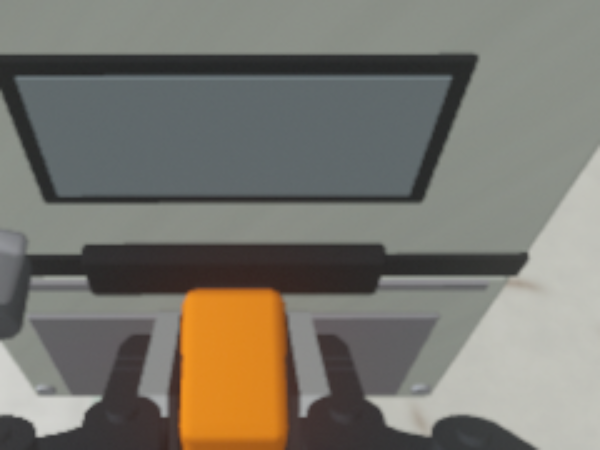

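The grip is held centrally between the pads (about 19 mm). I draw it out in steps, watching the force, then lift, go sideways and then forward to above the rest.

```bash
python3 - <<'E'
from h import *
t=np.radians(50); G=lambda x,z: grasp_pose(W(x,0,z),YI,t)
p0=r.read_state()['eef_pos']; f0=r.read_state()['contact_force']
for i,dx in enumerate((.01,.04,.08,.135)):
    st=r.move_straight(p0-RI@[dx,0,0],speed=.05 if i<2 else .08,max_force=18); s=r.read_state()
    print(dx,st,np.round(s['contact_force']-f0,1),s['grip_width'])
    if st: break
else:
    r.move_straight(r.read_state()['eef_pos']+[0,0,.06],speed=.15)
    z=.2; 
    P,q=grasp_pose([.465,-.275,.2],-.155,t); r.move_straight(P,q,speed=.15)
    P,q=grasp_pose([.5835,-.2888,.145],-.155,t); r.move_straight(P,q,speed=.15)
    s=r.read_state(); print(s['time_s'],s['grip_width'],s['eef_pos'],P)
    grab('top');grab('scene');im,d,P=wcloud()
    a=np.load('top.npz')['im'][150:250,240:360,::-1]; b=np.load('scene.npz')['im'][110:230,230:350,::-1]
    C=np.zeros((600,800,3),np.uint8); C[:300,:360]=cv2.resize(a,(360,300)); C[:400,380:780]=cv2.resize(b,(400,400)); C[310:600,:360]=cv2.resize(im[::-1][::-1][:,:,::-1],(360,290))
    cv2.imwrite('pics/p1.png',C)
E
```

```text
0.01 False [ 3.4  0.6 -4.6] 0.01867798107993911
0.04 False [ 2.3 -0.5 -5. ] 0.018865583329102098
0.08 False [ 3.6  0.  -5.6] 0.01894356386071905
0.135 False [ 3.4  0.4 -6.1] 0.018968672226883004
20.7167 0.01912667083801985 [ 0.6049573  -0.29211229  0.12653068] [ 0.60544896 -0.2922296   0.12635916]
```

View pics/p1.png

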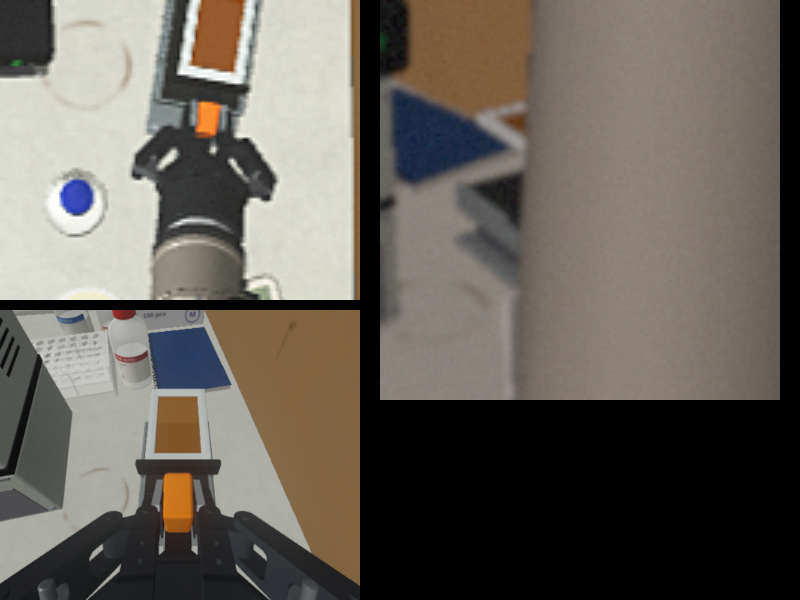

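The slider is out and held over the rest, with the plate above the bed and the eye hidden under the gripper. I fit its plate and grip in the wrist cloud to get the eye position, yaw and pitch.

```bash
cat > sl.py <<'E'
from h import *
def slider(P,im,zg,n='w'):
    hsv=cv2.cvtColor(im,cv2.COLOR_RGB2HSV).astype(int); H,S,V=hsv[...,0],hsv[...,1],hsv[...,2]
    Ry=Rn.from_euler('z',-.155).as_matrix(); L=(P-[.544,-.2826,0])@Ry   # rest axes, from the post
    m=(abs(L[...,1])<.045)&(L[...,0]>.088)&(L[...,0]<.19)&(abs(L[...,2]-(zg-.021))<.014)
    m=cv2.erode(m.astype(np.uint8),np.ones((3,3)))>0
    p=L[m]
    for _ in range(5):
        A=np.c_[p[:,:2],np.ones(len(p))]; c=np.linalg.lstsq(A,p[:,2],rcond=None)[0]; e=p[:,2]-A@c; p=p[abs(e)<2.2*e.std()+1e-4]
    print(n,'plate n',len(p),'pitch,roll slopes',np.round(c[:2],4),'z at x.13',round(c@[.13,0,1],4),'rms',round(e.std(),4))
    xs=[]
    for x in np.arange(.095,.165,.01):
        s=p[abs(p[:,0]-x)<.005]; lo,hi=np.percentile(s[:,1],[1,99]); xs.append((x,(lo+hi)/2,hi-lo))
    xs=np.array(xs); k=np.polyfit(xs[:,0],xs[:,1],1); print(' plate axis slope',round(k[0],4),'y at eye x=0',round(k[1],4),'at grip',round(np.polyval(k,.04),4),'width',np.round(xs[:,2].mean(),4),'tail x',np.round(np.percentile(p[:,0],99.5),4))
    o=(H<18)&(S>170)&(abs(L[...,0]-.04)<.03)&(abs(L[...,1])<.025)&(L[...,2]>zg+.009)
    q=L[o]; print(' grip top',len(q),'lo',np.round(np.percentile(q,2,0),4),'hi',np.round(np.percentile(q,98,0),4))
    f=(abs(L[...,1])<.04)&(abs(L[...,1])>.014)&(L[...,0]>.06)&(L[...,0]<.09)&(V<90)&(abs(L[...,2]-zg+.02)<.012); q=L[f]; 
    if len(q)>10: print(' flange',len(q),np.round(np.percentile(q,[3,50,97],axis=0),4).tolist())
if __name__=='__main__':
    z=np.load('wrist.npz'); slider(z['P'],z['im'],.144)
    z=np.load('top.npz'); slider(cloud('top',z['d']),z['im'],.144,'top')
E
python3 sl.py
```

```text
w plate n 7144 pitch,roll slopes [0.0016 0.    ] z at x.13 0.122 rms 0.0011
 plate axis slope -0.0033 y at eye x=0 -0.0008 at grip -0.0009 width 0.0586 tail x 0.1733
 grip top 2647 lo [ 0.0262 -0.0101  0.1551] hi [0.0543 0.0083 0.1605]
 flange 1471 [[0.0746, -0.0357, 0.1175], [0.0754, -0.0145, 0.1306], [0.0802, 0.0338, 0.1339]]
top plate n 512 pitch,roll slopes [0.0011 0.0188] z at x.13 0.1203 rms 0.0025
 plate axis slope 0.0107 y at eye x=0 -0.002 at grip -0.0016 width 0.0531 tail x 0.1739
 grip top 65 lo [ 0.0279 -0.0085  0.1535] hi [0.0563 0.009  0.1638]
 flange 42 [[0.0759, -0.0335, 0.1192], [0.0782, -0.0, 0.1302], [0.0819, 0.0344, 0.1345]]
```

The eye is on the post within about 1 mm, level, and the plate's axis matches the bed's. I shift +0.7 mm in y and lower under force watch.

```bash
python3 - <<'E'
from h import *
Ry=Rn.from_euler('z',-.155).as_matrix(); q=r.read_state()['eef_rot']
p=r.read_state()['eef_pos']+Ry@[0,.0007,0]; r.move_straight(p,speed=.05)
f0=r.read_state()['contact_force']
st=r.move_straight(p-[0,0,.045],speed=.06,max_force=8); s=r.read_state(); print('a',st,s['eef_pos']-p,np.round(s['contact_force']-f0,1))
if not st:
    st=r.move_straight(p-[0,0,.0615],speed=.03,max_force=8); s=r.read_state(); print('b',st,s['eef_pos']-p,np.round(s['contact_force']-f0,1))
im,d,P=wcloud()
from sl import slider
slider(P,im,.144+(s['eef_pos']-p)[2]); print(s['time_s'],s['grip_width'])
E
```

```text
a False [ 0.00018228 -0.00011476 -0.04465056] [-0.4 -0.8 -0.5]
b True [ 2.10162214e-06  2.86151001e-05 -5.97194706e-02] [-2.3  0.5  3.6]
w plate n 8361 pitch,roll slopes [-0.0078 -0.0314] z at x.13 0.0617 rms 0.002
 plate axis slope -0.0119 y at eye x=0 0.0017 at grip 0.0012 width 0.0837 tail x 0.1767
 grip top 2663 lo [ 0.0263 -0.0095  0.0952] hi [0.0542 0.0089 0.1008]
 flange 2322 [[0.0686, -0.0363, 0.0546], [0.0752, 0.0141, 0.0634], [0.0799, 0.0367, 0.0742]]
22.5167 0.01883834046831653
```

```bash
python3 - <<'E'
from h import *
command_gripper(.05); r.hold(.2)
q=r.read_state()['eef_rot']; r.move_straight(r.read_state()['eef_pos']-.12*tz(q)+[0,0,.02],speed=.12)
r.hold(.3); im,d,P=wcloud()
from sl import slider
slider(P,im,.084)
Ry=Rn.from_euler('z',-.155).as_matrix(); L=(P-[.544,-.2826,0])@Ry
m=(L[...,2]>.076)&(L[...,2]<.092)&(np.hypot(L[...,0],L[...,1])<.012); print('post',m.sum(),np.round(np.median(L[m],0),4) if m.any() else '')
V=im.max(2); m=(V<90)&(L[...,2]>.058)&(L[...,2]<.068)&(np.hypot(L[...,0],L[...,1])<.024); print('ring',m.sum(),np.round(np.percentile(L[m],[1,50,99],axis=0),4).tolist() if m.any() else '')
cv2.imwrite('pics/f1.png',cv2.resize(im[:,:,::-1],(800,600))); s=r.read_state(); print(s['time_s'],np.round(s['contact_force'],1))
E
```

```text
w plate n 3280 pitch,roll slopes [-0.0061 -0.0353] z at x.13 0.0614 rms 0.0024
 plate axis slope -0.0265 y at eye x=0 0.0038 at grip 0.0027 width 0.0835 tail x 0.1779
 grip top 609 lo [ 0.0257 -0.0092  0.0939] hi [0.0533 0.0091 0.1007]
 flange 832 [[0.0683, -0.0361, 0.0546], [0.0748, -0.014, 0.0625], [0.0796, 0.0373, 0.074]]
post 159 [-0.0022 -0.0008  0.0842]
ring 855 [[-0.0163, -0.016, 0.0588], [-0.0004, -0.0009, 0.0634], [0.0229, 0.0152, 0.0651]]
24.7833 [-0.5 -0.5 -0.2]
```

View pics/f1.png

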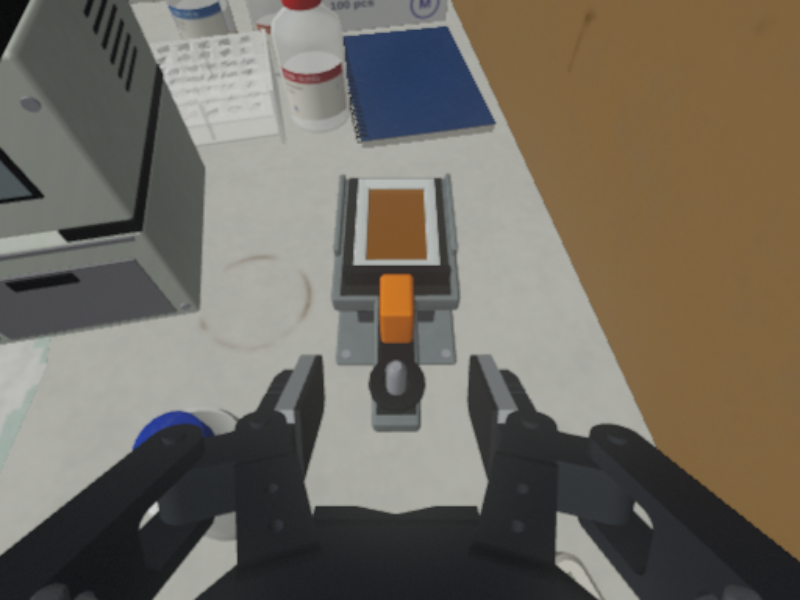

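The eye is round the post at (397,380), and the plate lies flat between the lips. The gripper is clear of everything, so I hand in.

```bash
python3 -c "
from h import *
print(r.finish_job())"
```

```text
the job is handed in; nothing more can be done
None
```

The job is handed in, with no verdict shown: the keeper is turned aside (about 1.2 rad) and the filter, drawn out without forcing, lies flat on the rest with its eye over the post, released; I kept clear of the bottle, beaker and timer but did not re-measure them.

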